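# Load the forme sled into the proof press

## Robot

A 6-joint arm with a two-finger parallel gripper is mounted at the origin on the work surface. World frame = base frame: x ahead of the robot, y to its left, z up, the work surface at z = 0. Lengths are in mm, angles in rad, forces in N, time in s.
With the tool pointing down it reaches from about 250 to 775 mm from the base axis. Payload 4 kg.
Tool frame: the origin (TCP) lies midway between the tips of the shut fingers; the grasp point (between the pads) lies 19 mm behind it; z points along the fingers, y is the line along which they close (so a half turn about z gives the same grasp; the last joint's range is limited). The gripper opens to 94 mm and grips with 3 to 60 N. Pads are 16 mm wide; open, the fingers measure 119 mm over their backs; the gripper's body (75 mm by 177 mm) begins 78 mm behind the grasp point.
Start: joints at [-1.235, 0.087, 1.371, -0, 1.684, -0.103], TCP at [233.67, -497.915, 205.506] pointing down, gripper open.
Joint ranges: [-3.1, 3.1], [-0.76, 2.03], [0.27, 2.55], [-1.08, 4.22], [0.17, 2.65], [-2.57, 2.57]. Speed limits (rad/s): [2.79, 2.79, 3.14, 3.14, 3.14, 3.14].

## Interface

Orientations are given as a unit quaternion [w, x, y, z].
In Python, from cell import * gives the robot as it stands.
- The arm moves only by the tool drive_tool, never from a script. Its argument "series" is a list of rows, each a list of 7 numbers: the opening, from 0 (shut) to 1 (fully open), then the shift along the world's x, y, z each as a share of 1 m, from -1 to 1, then the turn, a rotation vector about the world's x, y, z each as a share of 45 degrees, from -1 to 1. In form: [[hand, tx, ty, tz, rx, ry, rz], ...]. A call has 1 to 12 rows; each row is the pose to reach, as a shift and turn from the pose commanded when the call began; what a row does not reach only later rows make up. A row lasts 1/10 s, in which the tool goes at most 50 mm and 8.59 degrees, less where a joint would pass 70% of its speed; a pose out of reach is approached as far as the arm can. A call with a number of a shift or a turn outside -1 to 1 is refused whole. A call with a gripper value outside its range is refused whole. The fingers move at their own pace and stop on an object; "grip_force" is the grip in N (left out, the last holds). Time passes only in rows, so rows that repeat a pose let the fingers close. It gives the time, the measured TCP pose, the force, the opening and the grip force at its end, in the units of the state.
- observe(): the state, without advancing time (a new reading comes with each control period).
- capture(name): name is "scene" or "top"; returns the picture (480x640x3 uint8, blue, green, red); there is no depth.
- calibration(name): a dict with "K" (3x3 intrinsics, pixels), "pose" (4x4, takes a point from camera to world coordinates). Camera axes: x right, y down, z forward; pixel columns grow to the right and rows downward; lengths in mm; the calibration is good to about 2 mm. A picture is of the moment at which its call begins. calibration takes no time and is no camera call.
- close_job(): hands the job in; it is judged then, once.
The state is a dict: "time": time; "joint_positions": joint angles; "joint_velocities": joint speeds; "effort": joint torques, N m; "position": TCP position; "eef_rot": TCP orientation; "wrist_force": force on the tool from outside, world axes, zero at the start; "wrist_torque": the same for the moment, N m; "gripper_width": opening from 0.0 (shut) to 1.0 (fully open); "grip_force": force on a finger pad.
Only numpy, scipy, OpenCV 4.12 (cv2) and the standard library are available. Lean on these libraries where they do the work, as an engineer would, in place of code of your own. Each camera call takes 0.05 s, during which the arm holds its last target. There are 200 camera calls.

## Task

Load the proof press: pick up the forme sled with the orange grip, lay it flat between the press's two rails with its nose towards the press head, and slide it in under the press head and roller until its nose bears against the brass gauge bar behind. Only touch it up to the bar, gently: the bar must stay where it is set. Let go of the sled there, and leave the blue-gripped sled and the other loose things on the bench where they are.

Things in the scene. Friction and masses are not known exactly. Their poses are not given: they have to be found in the camera images.
- sled: Forme sled with ORANGE grip, 0.25-0.47 kg. Base plate 140 (x) x 84 (y) x 8 mm; on it a wooden type block 86 x 50 mm, x = -24 to +62 mm, top at z = 46 mm, and an orange grip post at the tail. Origin: centre of the underside; x points to the nose (end away from the grip), z up. Centre of mass near x = +6 mm: gripped across the block (50 mm) there it lifts level; held by the post alone it droops.
- sled_grip (a point): Point on the orange grip post's centreline, 42 mm above the sled's underside and at its x = -56 mm; axes as the sled. The post is 20 (x) x 24 (y) mm, from 8 to 58 mm above the underside.
- sled_nose (a point): Middle of the sled's nose face (x = +70 mm, 4 mm above its underside); axes as the sled.
- press: Green bench proof press, fixed. x points along its channel, the way the sled slides in (roughly to the robot's left); z up. Origin: at table level, on the channel's centreline, below the front edge of the press head. Dark steel bed 124 mm wide, top at z = 20 mm, x = -185 to +180 mm. Head and feed board are 200 mm wide (y); a crank sticks out at its -y side, x = 60 to 90 mm, to y = -142 mm.
- mouth (a point): Middle of the channel, on top of the bed, below the head's front edge; axes as the press. Two steel rails from 185 mm before this point to 112 mm beyond it, 90 mm apart inside (3 mm play each side of the sled), upright to 8 mm above the bed, then flaring outwards as a lead-in to 12 mm above it; outer faces 110 mm apart.
- head_edge (a point): Middle of the lower front edge of the press head, 95 mm above the bed; axes as the press. The head is a block 100 mm deep (x), 85 mm high, on cheeks 168 mm apart inside. With the sled home the grip post's centre is 14 mm before to 4 mm past this edge, so an upright gripper hits the head: lean the tool back out of the mouth, fingers pointing down and along the slide, 35 to 50 degrees from vertical.
- feed_edge (a point): Middle of the front edge of the wooden feed board on top of the head, 25 mm out over the mouth from the head's front, 200 to 212 mm above the table: keep the gripper's body clear of it when laying the sled on the rails in front.
- roller (a point): Lowest line, at mid length, of the fixed black roller (radius 30 mm) across the channel, 60 mm beyond the head's front edge, 56 mm above the bed: 10 mm above the passing type block.
- gauge_face (a point): Middle of the front face, 4 mm above the bed, of the brass gauge bar (14 x 100 x 27 mm) across the channel behind the head, 112 to 130 mm beyond the head's front edge, set differently each time; axes as the press. Held by friction: it slips back if pushed with more than about 20 N. Sliding the sled along takes about 2 to 6 N, more if it is forced against a rail.
- spare: Spare forme sled with the BLUE grip and dark wooden block; same shape as the orange one. Leave alone. Origin: centre of its underside.
- ink_tin: Red-labelled ink tin, 74 mm across, 65 mm high. Leave alone. Origin: centre of its underside.
- brayer: Ink roller with black roll 110 mm long, 40 mm across, wooden handle to its -x, 145 mm behind the roll. Leave alone. Origin: below the roll's middle.
- stick: Steel composing stick 200 x 50 x 22 mm. Leave alone. Origin: centre of its underside.
- planer: Plain wooden planer block 120 x 70 x 35 mm. Leave alone. Origin: centre of its underside.
- gauge: The brass gauge bar itself (see gauge_face). Origin: at the foot of the middle of its front face, on the bed; axes as the press.
There are look-alikes about, which are no part of the job. What is shaped like the sled but green or turquoise is not meant.

How it is judged:
By the outcome, as a careful person would: the job done as asked, in the order asked, and still so for the second after the job is handed in, with the robot touching nothing.
It also fails if it takes over 51 s, if anything falls off the work surface, if the arm or the gripper's body presses on something with over 40 N, if the wrist force passes 120 N, or if a joint passes its speed limit or range.

## Working session

There is one attempt and no reset: what is moved stays moved. The work goes in short steps, Python scripts to look and compute and a tool call to move; the robot and the scene stay as the last step left them, time stands still between calls to the robot, and variables do not carry over. Pictures are saved under pics/ and viewed, at most 10 in all, crops included, and the job is handed in when it is done.

Besides the shell and the picture viewer there is one more tool, called in YAML: its name, and indented under it one key for each argument. drive_tool: Moves the arm, as the interface text tells. Shift numbers are shares of 1 m and turn numbers shares of 45 degrees, none past 1 either way. Its arguments: {"type":"object","properties":{"series":{"type":"array","items":{"type":"array","items":{"type":"number","minimum":-1,"maximum":1}}},"grip_force":{"type":"number"}},"required":["series"]}

```bash
mkdir -p pics; ls
python3 - <<'E'
from cell import *
import cv2,numpy as np
for n in("scene","top"):
    cv2.imwrite(f"pics/{n}0.png",capture(n)); c=calibration(n); print(n,np.round(c["K"],1).tolist(),np.round(c["pose"],3).tolist())
s=observe();print(s["time"],s["position"],s["eef_rot"],s["wrist_force"])
E
```

```text
pics
scene [[561.5, 0.0, 325.5], [0.0, 561.5, 238.7], [0.0, 0.0, 1.0]] [[-0.818, 0.318, -0.48, 1308.618], [0.576, 0.477, -0.664, 1063.895], [0.018, -0.82, -0.573, 1089.453], [0.0, 0.0, 0.0, 1.0]]
top [[440.5, 0.0, 314.4], [0.0, 440.5, 237.4], [0.0, 0.0, 1.0]] [[-0.017, -0.994, 0.108, 407.117], [-1.0, 0.018, 0.013, -71.054], [-0.014, -0.108, -0.994, 1173.451], [0.0, 0.0, 0.0, 1.0]]
0.1 [ 233.49263067 -497.41692712  204.4477323 ] [-9.90085010e-04  9.76025013e-01  2.17656103e-01 -1.18023559e-04] [ 9.46845197e-01 -4.54813742e-02  2.96927434e-04]
```

View pics/scene0.png

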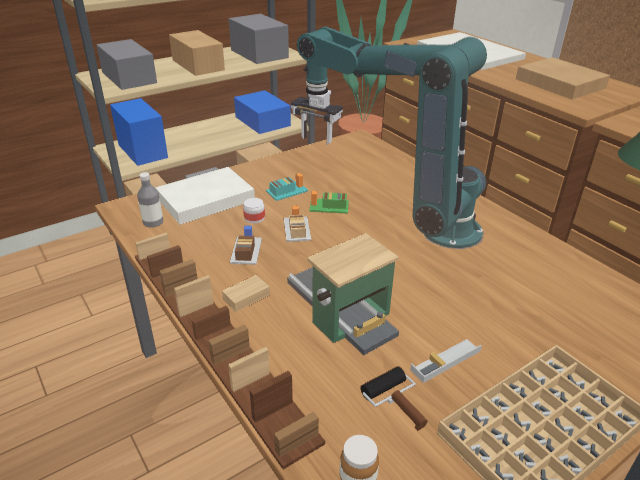

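View pics/top0.png

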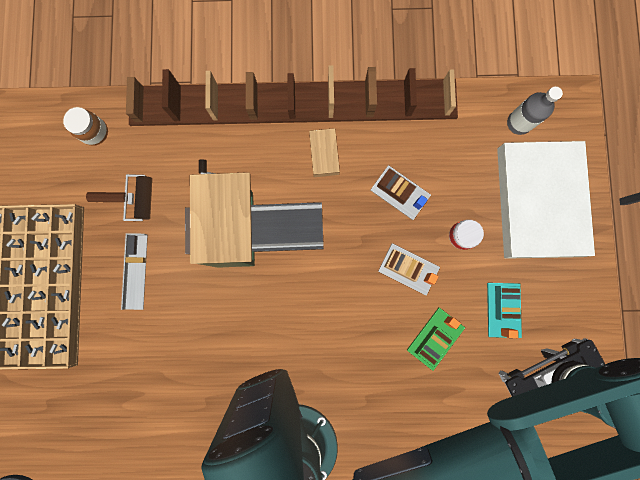

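The orange-gripped, white-based sled is at top (409,269) and scene (297,226). The press runs from top (323,226) to (187,230), with its head at (220,218). The green and turquoise sleds are decoys. I'll zoom in with one mosaic.

Run:
```python
import cv2,numpy as np
t=cv2.imread("pics/top0.png");s=cv2.imread("pics/scene0.png")
def c(i,x,y,w,h,W,H): return cv2.resize(i[y:y+h,x:x+w],(W,H),interpolation=cv2.INTER_CUBIC)
m=np.vstack([np.hstack([c(t,375,235,70,70,300,300),c(t,180,160,150,120,375,300)]),np.hstack([c(s,270,195,60,60,300,300),c(s,280,230,125,125,375,300)])])
cv2.imwrite("pics/m1.png",m)
```

```text
(no output)
```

View pics/m1.png

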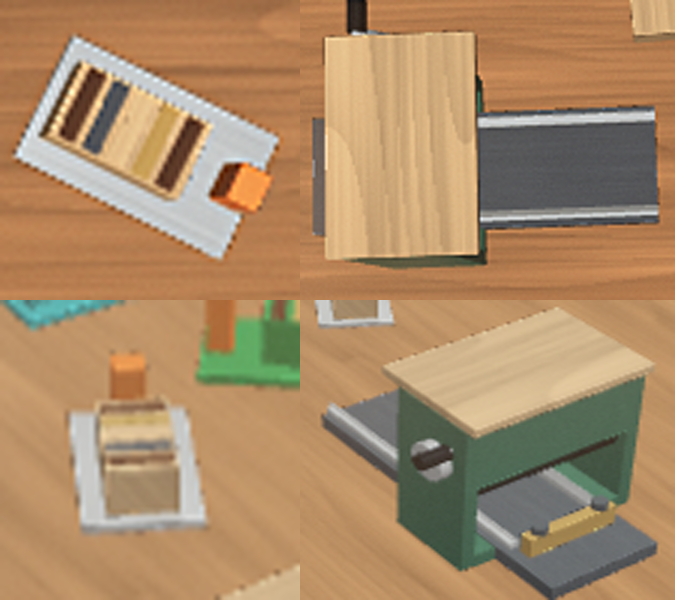

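```bash
cat > h.py <<'E'
import cv2,numpy as np
from cell import *
def ray(n,p):
    c=calibration(n);T=np.array(c["pose"]);p=np.atleast_2d(p).astype(float)
    d=np.c_[p,np.ones(len(p))]@np.linalg.inv(c["K"]).T@T[:3,:3].T
    return T[:3,3],d
def onplane(n,p,z):
    o,d=ray(n,p);return o+d*((z-o[2])/d[:,2])[:,None]
def tri(pt,ps):
    o1,d1=ray("top",pt);o2,d2=ray("scene",ps);d1=d1[0]/np.linalg.norm(d1);d2=d2[0]/np.linalg.norm(d2)
    a=np.linalg.lstsq(np.c_[d1,-d2],o2-o1,rcond=None)[0]
    p,q=o1+a[0]*d1,o2+a[1]*d2;return (p+q)/2,np.linalg.norm(p-q)
def proj(n,P):
    c=calibration(n);T=np.linalg.inv(c["pose"]);q=(np.atleast_2d(P)@T[:3,:3].T+T[:3,3])@np.array(c["K"]).T
    return q[:,:2]/q[:,2:]
def big(m):
    cs=cv2.findContours(m.astype(np.uint8),cv2.RETR_EXTERNAL,cv2.CHAIN_APPROX_NONE)[0]
    return max(cs,key=cv2.contourArea)[:,0,:]
def roi(m,x,y,w,h):
    o=np.zeros_like(m);o[y:y+h,x:x+w]=m[y:y+h,x:x+w];return o
def rect(n,m,z):
    w=onplane(n,big(m),z)[:,:2];return cv2.minAreaRect(w.astype(np.float32))
E
python3 - <<'E'
from h import *
t=cv2.imread("pics/top0.png");s=cv2.imread("pics/scene0.png")
ht=cv2.cvtColor(t,cv2.COLOR_BGR2HSV).astype(int);hs=cv2.cvtColor(s,cv2.COLOR_BGR2HSV).astype(int)
grey=lambda h:(h[...,1]<50)
orange=lambda h:(h[...,0]>6)&(h[...,0]<16)&(h[...,1]>190)&(h[...,2]>180)
# sled
m=roi(grey(ht)&(ht[...,2]>120),370,235,75,65)
print("plate top",rect("top",m,8)); print("area",m.sum())
mb=roi(grey(hs)&(hs[...,2]>120),275,205,45,40); print("plate scene",rect("scene",mb,8),cv2.boxPoints(rect("scene",mb,8)).round(1).tolist())
print("corners",cv2.boxPoints(rect("top",m,8)).round(1).tolist())
gt=roi(orange(ht),420,265,25,25);gs=roi(orange(hs),285,200,25,25)
bt=big(gt);bs=big(gs)
print("grip px",bt.min(0),bt.max(0),bs.min(0),bs.max(0), cv2.minAreaRect(bt.astype(np.float32)))
# bed
m=roi(grey(ht),254,195,80,65);r=rect("top",m,20);print("bed",r,cv2.boxPoints(r).round(1).tolist())
# rails: bright
for y0,h in((200,16),(236,16)):
    m=roi(grey(ht)&(ht[...,2]>130),256,y0,75,h);r=rect("top",m,31);print("rail",r,cv2.boxPoints(r).round(1).tolist())
# feed board corners
px=[np.array([[190,173.3],[250.5,173],[252,263.5],[190.5,263.3]])]
print("board top z212",onplane("top",px[0],212).round(1).tolist())
sc=280+np.array([[557,308],[653,367],[475,433],[385,370]])*0 
sp=np.array([[(557-300)/3+280,230+8/2.4],[(653-300)/3+280,230+68/2.4],[(475-300)/3+280,230+132/2.4],[(385-300)/3+280,230+71/2.4]])
print("board scene z212",sp.round(1).tolist(),onplane("scene",sp,212).round(1).tolist())
# gauge brass
br=(hs[...,0]>17)&(hs[...,0]<30)&(hs[...,1]>110)
m=roi(br,350,312,40,25);c=big(m);print("gauge",m.sum(),cv2.boxPoints(cv2.minAreaRect(c.astype(np.float32))).tolist())
E
```

```text
plate top ((446.5369873046875, -303.1269226074219), (140.24264526367188, 83.28314208984375), 62.11393737792969)
area 878
plate scene ((449.9021911621094, -295.7197265625), (142.7853546142578, 82.88298034667969), 62.055442810058594) [[379.79998779296875, -339.3999938964844], [453.1000061035156, -378.20001220703125], [520.0, -252.10000610351562], [446.70001220703125, -213.1999969482422]]
corners [[376.8999938964844, -345.6000061035156], [450.5, -384.6000061035156], [516.0999755859375, -260.6000061035156], [442.5, -221.6999969482422]]Traceback (most recent call last):
  File "<stdin>", line 12, in <module>
  File "h.py", line 18, in big
    return max(cs,key=cv2.contourArea)[:,0,:]
           ~~~^^^^^^^^^^^^^^^^^^^^^^^^
ValueError: max() iterable argument is empty
```

Run:
```python
from h import *
t=cv2.imread("pics/top0.png");s=cv2.imread("pics/scene0.png")
ht=cv2.cvtColor(t,cv2.COLOR_BGR2HSV).astype(int);hs=cv2.cvtColor(s,cv2.COLOR_BGR2HSV).astype(int)
print("hsv grip",ht[277:283,428:438:3].tolist()[2],hs[210,295].tolist())
grey=lambda h:(h[...,1]<50)
orange=lambda h:(h[...,0]<14)&(h[...,1]>190)&(h[...,2]>130)
for n,h,b in(("top",ht,(420,268,25,22)),("scene",hs,(287,200,20,20))):
    m=roi(orange(h),*b); 
    if m.any(): c=big(m);print("grip",n,m.sum(),c.min(0),c.max(0),cv2.boxPoints(cv2.minAreaRect(c.astype(np.float32))).round(1).tolist())
m=roi(ht[...,1]<70,254,195,80,65);r=rect("top",m,20);print("bed",r,cv2.boxPoints(r).round(1).tolist())
for y0,h in((200,16),(236,16)):
    m=roi((ht[...,1]<60)&(ht[...,2]>130),256,y0,75,h)
    r=rect("top",m,31);print("rail",r,cv2.boxPoints(r).round(1).tolist())
px=np.array([[190,173.3],[250.5,173],[252,263.5],[190.5,263.3]])
P=onplane("top",px,212);print("board top z212",P.round(1).tolist(), np.linalg.norm(np.diff(P,axis=0),axis=1).round(1))
sp=np.array([[557,8],[653,68],[475,132],[385,71]]);sp=np.c_[(sp[:,0]-300)/3+280,230+sp[:,1]/2.4]
Q=onplane("scene",sp,212);print("board scene z212",sp.round(1).tolist(),Q.round(1).tolist(), np.linalg.norm(np.diff(Q,axis=0),axis=1).round(1))
br=(hs[...,0]>17)&(hs[...,0]<30)&(hs[...,1]>110)
m=roi(br,350,312,40,25);c=big(m);print("gauge",m.sum(),cv2.boxPoints(cv2.minAreaRect(c.astype(np.float32))).tolist())
```

```text
hsv grip [[9, 197, 172], [14, 172, 246], [14, 179, 245], [12, 155, 170]] [13, 167, 173]
grip top 18 [425 281] [432 283] [[424.8999938964844, 281.29998779296875], [425.29998779296875, 280.1000061035156], [432.20001220703125, 282.3999938964844], [431.79998779296875, 283.6000061035156]]
bed ((563.4281005859375, 13.328170776367188), (124.0323486328125, 181.65914916992188), 1.1119464635849) [[499.70001220703125, 102.9000015258789], [503.20001220703125, -78.69999694824219], [627.2000122070312, -76.30000305175781], [623.7000122070312, 105.30000305175781]]
rail ((613.2596435546875, 10.128326416015625), (11.282675743103027, 171.53482055664062), 1.114257574081421) [[606.0, 95.80000305175781], [609.2999877929688, -75.69999694824219], [620.5999755859375, -75.5], [617.2000122070312, 96.0]]
rail ((513.5306396484375, 9.891807556152344), (10.218031883239746, 172.5341339111328), 1.1294101476669312) [[506.70001220703125, 96.0], [510.1000061035156, -76.5], [520.2999877929688, -76.30000305175781], [516.9000244140625, 96.19999694824219]]
board top z212 [[661.5, 217.3, 212.0], [659.4, 81.5, 212.0], [457.1, 78.4, 212.0], [459.9, 213.4, 212.0]] [135.8 202.4 135. ]
board scene z212 [[365.7, 233.3], [397.7, 258.3], [338.3, 285.0], [308.3, 259.6]] [[465.5, 86.4, 212.0], [467.9, 223.4, 212.0], [660.7, 224.7, 212.0], [664.4, 98.4, 212.0]] [137.  192.8 126.4]
gauge 270 [[351.259521484375, 328.861572265625], [382.50518798828125, 312.19720458984375], [386.79583740234375, 320.2421875], [355.5501708984375, 336.90655517578125]]
```

drive_tool:
  series:
    - [1, 0.2156, 0.2001, -0.085, 0, 0, 0.822]
    - [1, 0.2156, 0.2001, -0.085, 0, 0, 0.822]
    - [1, 0.2156, 0.2001, -0.085, 0, 0, 0.822]
    - [1, 0.2156, 0.2001, -0.085, 0, 0, 0.822]
    - [1, 0.2156, 0.2001, -0.085, 0, 0, 0.822]
    - [1, 0.2156, 0.2001, -0.085, 0, 0, 0.822]
    - [1, 0.2156, 0.2001, -0.085, 0, 0, 0.822]
    - [1, 0.2156, 0.2001, -0.085, 0, 0, 0.822]
    - [1, 0.2156, 0.2001, -0.085, 0, 0, 0.822]
    - [1, 0.2156, 0.2001, -0.085, 0, 0, 0.822]

```text
time: 1.1
position: [448.5, -299.3, 121.1]
eef_rot: [0.001, 0.857, 0.515, -0.0]
wrist_force: [0.1, -0.4, -0.0]
gripper_width: 1.001
grip_force: 0.0
```

Run:
```python
from h import *
from scipy.spatial.transform import Rotation as R
a=capture("top");b=capture("scene");cv2.imwrite("pics/top1.png",a);cv2.imwrite("pics/scene1.png",b)
s=observe();print(s["time"],s["position"].round(1),s["wrist_force"].round(2),s["joint_positions"].round(2))
M=R.from_quat(s["eef_rot"],scalar_first=True).as_matrix();print(M.round(3).tolist())
tips=[s["position"]+M[:,1]*k for k in(-47,0,47)]
print(proj("top",tips).round(1).tolist(),proj("scene",tips).round(1).tolist())
for n,i in(("top",a),("scene",b)):
    for p in proj(n,tips):cv2.circle(i,(int(round(p[0])),int(round(p[1]))),1,(255,0,255),-1)
c=lambda i,p,w:cv2.resize(i[p[1]-w:p[1]+w,p[0]-w:p[0]+w],(390,390),interpolation=cv2.INTER_NEAREST)
cv2.imwrite("pics/m2.png",np.hstack([c(a,(410,265),50),c(b,(300,215),45)]))
```

```text
1.2 [ 448.6 -299.2  121.2] [0.25 0.69 0.19] [-0.69  0.09  1.53 -0.    1.51 -0.2 ]
[[0.47, 0.883, 0.001], [0.883, -0.47, -0.001], [-0.0, 0.001, -1.0]]
[[407.8, 283.9], [416.4, 266.2], [425.0, 248.6]] [[310.0, 199.2], [296.0, 199.8], [281.9, 200.5]]
```

View pics/m2.png

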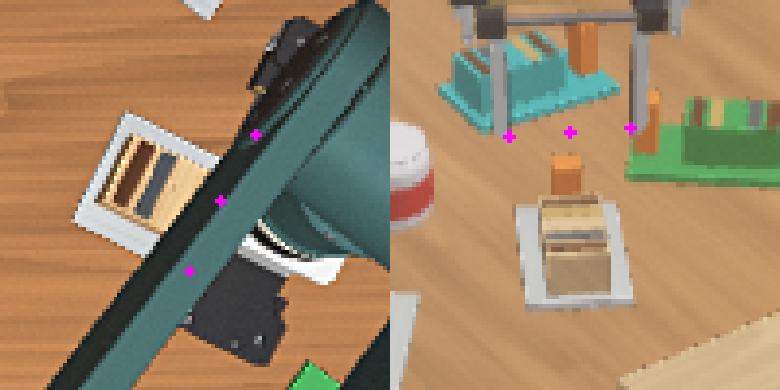

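The scene crop shows the fingertips at (499,133) and (640,131). That is within 1–2 px of the projected TCP, and the fingers straddle the sled's line. The block is centred at (575,245) in the crop. The two views differ only along the sled's length, which is harmless for this grasp. Descending now.

drive_tool:
  series:
    - [1, 0, 0, -0.05, 0, 0, 0]
    - [1, 0, 0, -0.085, 0, 0, 0]
    - [1, 0, 0, -0.1, 0, 0, 0]
    - [1, 0, 0, -0.106, 0, 0, 0]
    - [1, 0, 0, -0.106, 0, 0, 0]
    - [0.4, 0, 0, -0.106, 0, 0, 0]
    - [0.4, 0, 0, -0.106, 0, 0, 0]
    - [0.4, 0, 0, -0.106, 0, 0, 0]
    - [0.4, 0, 0, -0.106, 0, 0, 0]
    - [0.4, 0, 0, -0.106, 0, 0, 0]
    - [0.4, 0, 0, -0.106, 0, 0, 0]
    - [0.4, 0, 0, -0.106, 0, 0, 0]
  grip_force: 25

```text
time: 2.4
position: [449.1, -297.7, 14.6]
eef_rot: [-0.0, 0.857, 0.516, -0.0]
wrist_force: [-0.3, 1.1, 1.1]
gripper_width: 0.527
grip_force: 25.0
```

drive_tool:
  series:
    - [0.4, 0, 0, 0.03, 0, 0, 0]
    - [0.4, 0, 0, 0.07, 0, 0, 0]
    - [0.4, 0, 0, 0.115, 0, 0, 0]
    - [0.4, 0.03, 0.05, 0.115, 0, 0, 0.2]
    - [0.4, 0.05, 0.1, 0.115, 0, 0, 0.35]
    - [0.4, 0.07, 0.15, 0.115, 0, 0, 0.5]
    - [0.4, 0.09, 0.2, 0.115, 0, 0, 0.6]
    - [0.4, 0.11, 0.24, 0.115, 0, 0, 0.644]
    - [0.4, 0.1145, 0.27, 0.115, 0, 0, 0.644]
    - [0.4, 0.1145, 0.28, 0.115, 0, 0, 0.644]
    - [0.4, 0.1145, 0.28, 0.115, 0, 0, 0.644]
    - [0.4, 0.1145, 0.28, 0.115, 0, 0, 0.644]

```text
time: 3.6
position: [563.1, -18.7, 128.7]
eef_rot: [-0.0, 0.7, 0.714, -0.001]
wrist_force: [-0.5, 0.6, -3.6]
gripper_width: 0.532
grip_force: 25.0
```

Run:
```python
from h import *
from scipy.spatial.transform import Rotation as R
a=capture("top");b=capture("scene");cv2.imwrite("pics/top2.png",a);cv2.imwrite("pics/scene2.png",b)
s=observe();print(s["time"],s["position"].round(1),s["wrist_force"].round(2),s["wrist_torque"].round(3),s["joint_positions"].round(2))
M=R.from_quat(s["eef_rot"],scalar_first=True).as_matrix();print(M.round(3).tolist())
p=proj("top",s["position"])[0];q=proj("scene",s["position"])[0];print(p,q)
c=lambda i,p,w:cv2.resize(i[max(0,int(p[1]-w)):int(p[1]+w),int(p[0]-w):int(p[0]+w)],(390,390),interpolation=cv2.INTER_CUBIC)
cv2.imwrite("pics/m3.png",np.hstack([c(a,p,60),c(b,q,60)]))
```

```text
3.7 [563.3 -19.5 129.1] [-0.01  0.04 -3.68] [ 0.006 -0.085 -0.022] [-0.13  0.14  1.46 -0.    1.54 -0.15]
[[-0.017, 1.0, -0.001], [1.0, 0.017, -0.001], [-0.001, -0.001, -1.0]]
[298.06706882 220.13614558] [314.78825687 250.30167342]
```

View pics/m3.png

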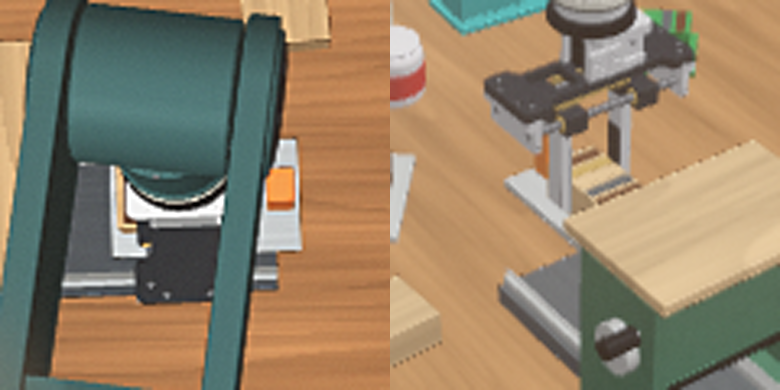

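Run:
```python
from h import *
t=cv2.imread("pics/top2.png");h=cv2.cvtColor(t,cv2.COLOR_BGR2HSV).astype(int)
m=roi((h[...,1]<50)&(h[...,2]>140),318,196,20,48)
ys,xs=np.nonzero(m);print(xs.min(),xs.max(),ys.min(),ys.max())
for y in range(200,243,3): r=np.nonzero(m[y])[0]; print(y,(r.min(),r.max()) if len(r) else None,end=' ')
print()
for x in(322,325,328): r=np.nonzero(m[:,x])[0]; print(x,r.min(),r.max())
# nose edge
for y in range(212,240,3): print(y,np.nonzero((h[y,262:300,2]>150)&(h[y,262:300,1]<60))[0][:3]+262,end=' ')
print()
px=np.array([[328.5,203.1],[330.6,237.2],[271.8,238.8]]);print(onplane("top",px,122).round(1).tolist())
```

```text
318 330 203 243
200 None 203 (np.int64(324), np.int64(328)) 206 (np.int64(323), np.int64(328)) 209 (np.int64(323), np.int64(329)) 212 (np.int64(329), np.int64(329)) 215 (np.int64(329), np.int64(329)) 218 (np.int64(319), np.int64(329)) 221 (np.int64(319), np.int64(329)) 224 (np.int64(318), np.int64(329)) 227 (np.int64(318), np.int64(329)) 230 (np.int64(318), np.int64(329)) 233 (np.int64(318), np.int64(330)) 236 (np.int64(318), np.int64(330)) 239 None 242 (np.int64(318), np.int64(322)) 
322 210 243
325 203 236
328 203 236
212 [272 273] 215 [272 273] 218 [272 273 277] 221 [272 273 277] 224 [272 273 277] 227 [272 273 279] 230 [272 273 274] 233 [272 273 274] 236 [273 274 275] 239 [] 
[[604.7, -93.4, 122.0], [521.6, -96.7, 122.0], [520.3, 44.6, 122.0]]
```

Top view: the sled is held level. Its tail edge is at column 329.5, its nose edge at 271.5, and its rows span 203–236. That puts its centreline at x≈564.6, matching the tool and within 1 mm of the rails' centreline, with yaw about 91°. Lowering onto the bed.

drive_tool:
  series:
    - [0.4, -0.0004, 0.015, 0, 0, 0, 0]
    - [0.4, -0.0004, 0.025, -0.03, 0, 0, 0]
    - [0.4, -0.0004, 0.025, -0.06, 0, 0, 0]
    - [0.4, -0.0004, 0.025, -0.075, 0, 0, 0]
    - [0.4, -0.0004, 0.025, -0.08, 0, 0, 0]
    - [0.4, -0.0004, 0.025, -0.084, 0, 0, 0]
    - [0.4, -0.0004, 0.025, -0.088, 0, 0, 0]
    - [0.4, -0.0004, 0.025, -0.091, 0, 0, 0]
    - [0.4, -0.0004, 0.025, -0.092, 0, 0, 0]
    - [0.4, -0.0004, 0.025, -0.092, 0, 0, 0]

```text
time: 4.7
position: [563.6, 7.1, 37.9]
eef_rot: [0.0, 0.7, 0.714, 0.0]
wrist_force: [-0.1, 0.2, -2.5]
gripper_width: 0.531
grip_force: 25.0
```

drive_tool:
  series:
    - [0.4, 0, 0, -0.001, 0, 0, 0]
    - [0.4, 0, 0, -0.002, 0, 0, 0]
    - [0.4, 0, 0, -0.003, 0, 0, 0]
    - [0.4, 0, 0, -0.003, 0, 0, 0]

```text
time: 5.1
position: [563.5, 7.2, 34.7]
eef_rot: [0.0, 0.7, 0.714, 0.0]
wrist_force: [0.3, 0.2, -2.0]
gripper_width: 0.53
grip_force: 25.0
```

drive_tool:
  series:
    - [0.4, 0, 0, -0.0007, 0, 0, 0]
    - [0.4, 0, 0, -0.0007, 0, 0, 0]
    - [0.7, 0, 0, -0.0005, 0, 0, 0]
    - [0.7, 0, 0, -0.0005, 0, 0, 0]
    - [0.7, 0, 0, -0.0005, 0, 0, 0]
    - [0.7, 0, 0, 0.03, 0, 0, 0]
    - [0.7, 0, 0, 0.07, 0, 0, 0]
    - [0.7, 0, -0.04, 0.1, 0, 0, 0]
    - [0.7, 0, -0.09, 0.12, 0, 0, 0]
    - [0.7, 0, -0.14, 0.12, 0, 0, 0]
    - [0.7, 0, -0.19, 0.12, 0, 0, 0]
    - [0.7, 0, -0.2, 0.12, 0, 0, 0]

```text
time: 6.3
position: [563.0, -197.7, 154.5]
eef_rot: [0.001, 0.702, 0.712, -0.001]
wrist_force: [0.4, 0.4, -0.5]
gripper_width: 0.701
grip_force: 0.0
```

Run:
```python
from h import *
a=capture("top");b=capture("scene");cv2.imwrite("pics/top3.png",a);cv2.imwrite("pics/scene3.png",b)
s=observe();print(s["time"],s["position"].round(1),s["wrist_force"].round(2))
c=lambda i,x,y,w,h:cv2.resize(i[y:y+h,x:x+w],(390,390*h//w),interpolation=cv2.INTER_CUBIC)
cv2.imwrite("pics/m4.png",np.hstack([c(a,230,165,120,120),c(b,270,230,130,130)]))
h=cv2.cvtColor(a,cv2.COLOR_BGR2HSV).astype(int)
m=(h[...,1]<50)&(h[...,2]>140)
o=roi((h[...,0]<16)&(h[...,1]>150)&(h[...,2]>130),290,205,45,40);print("orange",o.sum(),big(o).min(0),big(o).max(0))
```

```text
6.4 [ 563.1 -194.7  154. ] [ 0.04  0.6  -0.15]
orange 102 [310 218] [317 229]
```

View pics/m4.png

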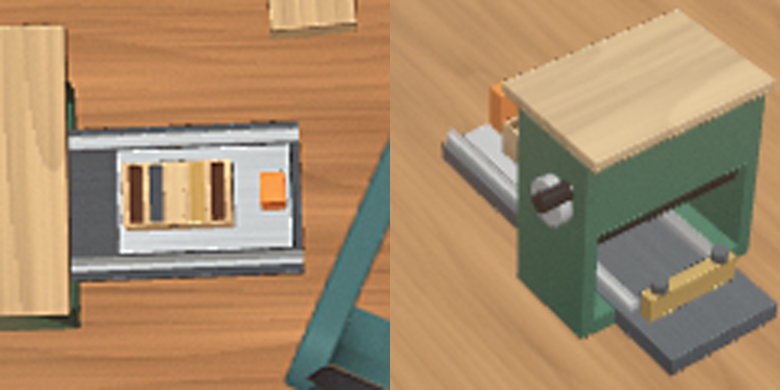

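The scene and top views show the sled lying flat between the rails, nose to the head, with the tail at column 320. The post top is at about (314,223), and the gauge bar is untouched.

Run:
```python
from h import *
print(onplane("top",[[313.8,223.2],[310,218],[317,229]],78).round(1).tolist())
a=cv2.imread("pics/top3.png");h=cv2.cvtColor(a,cv2.COLOR_BGR2HSV).astype(int)
for y in(216,224,232): print(y,h[y,264:270,2],h[y,316:326,2])
b=cv2.imread("pics/scene3.png");h=cv2.cvtColor(b,cv2.COLOR_BGR2HSV).astype(int)
o=roi((h[...,0]<18)&(h[...,1]>140)&(h[...,2]>110),300,252,14,25);c=big(o);print(c.min(0),c.max(0))
print(tri([313.8,223.2],[(c[:,0].min()+c[:,0].max())/2+1,c[:,1].min()+2]))
# gauge: top-rear edge & bottom-rear edge eyeballed from crop scale 3
g=np.array([[642,297],[735,255],[645,319],[737,274]]);g=np.c_[270+(g[:,0]-390)/3,230+g[:,1]/3]
print(onplane("scene",g[:2],47).round(1).tolist(),onplane("scene",g[2:],20).round(1).tolist())
```

```text
[[562.5, -56.4, 78.0], [575.8, -47.0, 78.0], [547.6, -64.1, 78.0]]
216 [ 86 104 252 230 246 162] [205 212 214  76  88  93 110 195 183 181]
224 [ 87  99 223 168 242 206] [250 247 231 131  82  86 118 198 187 185]
232 [ 91  94 164 166 235 227] [207 208 214 245  76  89  96 209 194 192]
[303 257] [312 273]
(array([562.18890002, -55.72865275,  74.53421576]), np.float64(1.941623398559454))
[[611.7, 236.3, 47.0], [508.7, 240.7, 47.0]] [[608.3, 238.4, 20.0], [503.0, 240.0, 20.0]]
```

drive_tool:
  series:
    - [0.5, 0, 0, 0, 0.18, 0.004, 0]
    - [0.5, 0, 0, 0, 0.37, 0.007, 0]
    - [0.5, 0, 0.02, 0, 0.56, 0.011, 0]
    - [0.5, 0, 0.05, 0, 0.75, 0.015, 0]
    - [0.5, 0.0006, 0.08, -0.02, 0.933, 0.018, 0]
    - [0.5, 0.0006, 0.0893, -0.0375, 0.933, 0.018, 0]
    - [0.5, 0.0006, 0.0893, -0.0375, 0.933, 0.018, 0]
    - [0.5, 0.0006, 0.0893, -0.0375, 0.933, 0.018, 0]
    - [0.5, 0.0006, 0.0893, -0.0375, 0.933, 0.018, 0]

```text
time: 7.3
position: [565.0, -103.2, 119.1]
eef_rot: [-0.254, 0.653, 0.668, 0.251]
wrist_force: [-0.6, 0.2, 0.3]
gripper_width: 0.5
grip_force: 0.0
```

Run:
```python
from h import *
from scipy.spatial.transform import Rotation as R
s=observe();print(s["position"].round(1),s["wrist_force"].round(2),s["joint_positions"].round(2))
print(R.from_quat(s["eef_rot"],scalar_first=True).as_matrix().round(3).tolist())
```

```text
[ 565.  -103.2  119.1] [-0.64  0.21  0.25] [-0.62  0.42  1.32  0.59  1.84 -0.61]
[[-0.018, 1.0, -0.011], [0.744, 0.021, 0.667], [0.667, 0.003, -0.745]]
```

drive_tool:
  series:
    - [0.5, 0, 0.027, -0.03, 0, 0, 0]
    - [0.5, 0, 0.045, -0.05, 0, 0, 0]
    - [0.5, 0, 0.056, -0.063, 0, 0, 0]
    - [0.5, 0, 0.06, -0.067, 0, 0, 0]
    - [0.5, 0, 0.06, -0.067, 0, 0, 0]
    - [0.15, 0, 0.06, -0.067, 0, 0, 0]
    - [0.15, 0, 0.06, -0.067, 0, 0, 0]
    - [0.15, 0, 0.06, -0.067, 0, 0, 0]
    - [0.15, 0, 0.06, -0.067, 0, 0, 0]
    - [0.15, 0, 0.06, -0.067, 0, 0, 0]
  grip_force: 8

```text
time: 8.3
position: [564.5, -44.3, 50.8]
eef_rot: [-0.255, 0.654, 0.667, 0.251]
wrist_force: [0.5, -2.9, 2.2]
gripper_width: 0.254
grip_force: 8.0
```

drive_tool:
  series:
    - [0.15, -0.0002, 0.01, 0, 0, 0, 0]
    - [0.15, -0.0004, 0.02, 0, 0, 0, 0]
    - [0.15, -0.0006, 0.03, 0, 0, 0, 0]
    - [0.15, -0.0008, 0.04, 0, 0, 0, 0]
    - [0.15, -0.001, 0.05, 0, 0, 0, 0]
    - [0.15, -0.0012, 0.06, 0, 0, 0, 0]
    - [0.15, -0.0014, 0.07, 0, 0, 0, 0]

```text
time: 9.0
position: [562.9, 27.3, 50.6]
eef_rot: [-0.255, 0.654, 0.667, 0.251]
wrist_force: [0.1, -4.8, 5.1]
gripper_width: 0.255
grip_force: 8.0
```

Run:
```python
from h import *
a=capture("top");b=capture("scene");cv2.imwrite("pics/top4.png",a);cv2.imwrite("pics/scene4.png",b)
s=observe();print(s["time"],s["position"].round(1),s["wrist_force"].round(2),s["gripper_width"],s["grip_force"])
c=lambda i,x,y,w,h:cv2.resize(i[y:y+h,x:x+w],(390,390*h//w),interpolation=cv2.INTER_CUBIC)
cv2.imwrite("pics/m5.png",np.hstack([c(a,220,165,120,120),c(b,270,230,130,130)]))
```

```text
9.1 [562.5  29.   50.7] [1.83 3.   2.72] 0.25370067542449504 8.000265508890152
```

View pics/m5.png

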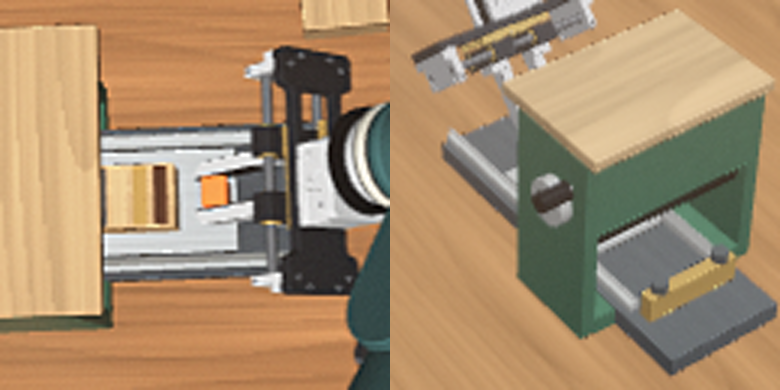

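The sled is sliding straight at about 5 N with even gaps to both rails. The post is at crop (214,190) between the fingers, and the gauge is unmoved.

drive_tool:
  series:
    - [0.15, -0.0002, 0.008, 0, 0, 0, 0]
    - [0.15, -0.0003, 0.016, 0, 0, 0, 0]
    - [0.15, -0.0005, 0.024, 0, 0, 0, 0]
    - [0.15, -0.0006, 0.032, 0, 0, 0, 0]
    - [0.15, -0.0008, 0.04, 0, 0, 0, 0]
    - [0.15, -0.0009, 0.048, 0, 0, 0, 0]
    - [0.15, -0.0011, 0.054, 0, 0, 0, 0]
    - [0.15, -0.0012, 0.06, 0, 0, 0, 0]
    - [0.15, -0.0013, 0.064, 0, 0, 0, 0]
    - [0.15, -0.0013, 0.067, 0, 0, 0, 0]

```text
time: 10.1
position: [561.5, 93.3, 50.5]
eef_rot: [-0.255, 0.654, 0.667, 0.251]
wrist_force: [-1.0, -4.6, 6.4]
gripper_width: 0.251
grip_force: 8.0
```

Run:
```python
from h import *
b=capture("scene");cv2.imwrite("pics/scene5.png",b)
s=observe();print(s["time"],s["position"].round(1),s["wrist_force"].round(2),s["gripper_width"])
c=lambda i:cv2.resize(i[275:365,335:425],(390,390),interpolation=cv2.INTER_CUBIC)
cv2.imwrite("pics/m6.png",np.hstack([c(cv2.imread("pics/scene4.png")),c(b)]))
```

```text
10.15 [561.4  93.8  50.4] [-0.42 -2.69  3.71] 0.25463955539558375
```

View pics/m6.png

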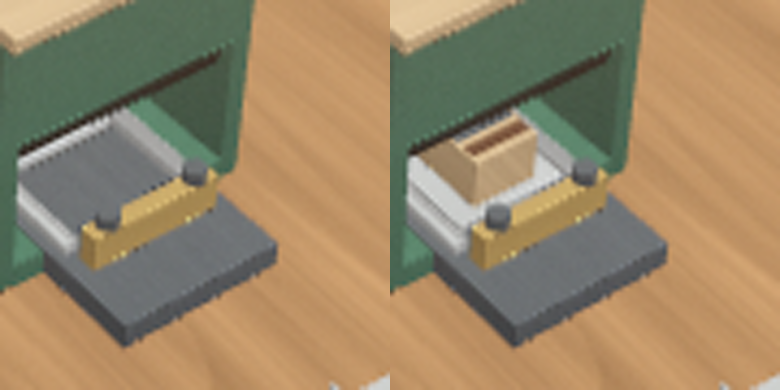

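The nose is approaching the bar in the scene view, and the bar is unmoved at crop (475–605,170–265). Continuing in small steps, watching the force.

drive_tool:
  series:
    - [0.15, 0, 0.0015, 0, 0, 0, 0]
    - [0.15, 0, 0.003, 0, 0, 0, 0]
    - [0.15, -0.0001, 0.0045, 0, 0, 0, 0]
    - [0.15, -0.0001, 0.006, 0, 0, 0, 0]
    - [0.15, -0.0001, 0.007, 0, 0, 0, 0]

```text
time: 10.65
position: [561.5, 100.0, 50.5]
eef_rot: [-0.255, 0.654, 0.667, 0.251]
wrist_force: [-0.7, -5.4, 5.7]
gripper_width: 0.254
grip_force: 8.0
```

drive_tool:
  series:
    - [0.15, 0, 0.001, 0, 0, 0, 0]
    - [0.15, 0, 0.002, 0, 0, 0, 0]
    - [0.15, 0, 0.003, 0, 0, 0, 0]

```text
time: 10.95
position: [561.5, 103.0, 50.4]
eef_rot: [-0.255, 0.654, 0.667, 0.251]
wrist_force: [0.1, -5.1, 5.9]
gripper_width: 0.255
grip_force: 8.0
```

drive_tool:
  series:
    - [0.15, 0, 0.001, 0, 0, 0, 0]
    - [0.15, 0, 0.002, 0, 0, 0, 0]

```text
time: 11.15
position: [561.5, 105.0, 50.4]
eef_rot: [-0.255, 0.654, 0.667, 0.251]
wrist_force: [-0.8, -5.4, 5.5]
gripper_width: 0.257
grip_force: 8.0
```

drive_tool:
  series:
    - [0.15, 0, 0.001, 0, 0, 0, 0]
    - [0.15, 0, 0.0015, 0, 0, 0, 0]

```text
time: 11.35
position: [561.5, 106.5, 50.4]
eef_rot: [-0.255, 0.654, 0.667, 0.251]
wrist_force: [-0.0, -5.4, 6.3]
gripper_width: 0.254
grip_force: 8.0
```

drive_tool:
  series:
    - [0.15, 0, 0.001, 0, 0, 0, 0]
    - [0.15, 0, 0.0015, 0, 0, 0, 0]

```text
time: 11.55
position: [561.5, 108.0, 50.5]
eef_rot: [-0.255, 0.654, 0.667, 0.251]
wrist_force: [-0.5, -4.5, 6.5]
gripper_width: 0.257
grip_force: 8.0
```

Run:
```python
from h import *
b=capture("scene");cv2.imwrite("pics/scene6.png",b);a=capture("top");cv2.imwrite("pics/top6.png",a)
g=lambda i:roi((lambda h:(h[...,0]>17)&(h[...,0]<30)&(h[...,1]>110))(cv2.cvtColor(i,cv2.COLOR_BGR2HSV).astype(int)),353,312,34,26)
for n in("scene3","scene4","scene6"): m=g(cv2.imread(f"pics/{n}.png"));ys,xs=np.nonzero(m);print(n,m.sum(),xs.mean().round(2),ys.mean().round(2))
c=lambda i,x,y,w:cv2.resize(i[y:y+w,x:x+w],(390,390),interpolation=cv2.INTER_CUBIC)
cv2.imwrite("pics/m7.png",np.hstack([c(b,340,285,60),c(a,210,165,100)]))
```

```text
scene3 270 368.81 325.16
scene4 268 368.79 325.21
scene6 266 368.74 325.24
```

View pics/m7.png

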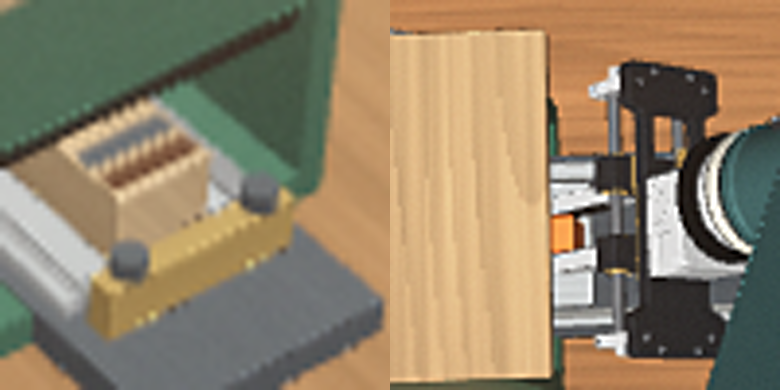

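The bar centroid is unchanged at (368.7,325.2), and the nose is now just short of it. Creeping on.

drive_tool:
  series:
    - [0.15, 0, 0.0008, 0, 0, 0, 0]
    - [0.15, 0, 0.0015, 0, 0, 0, 0]

```text
time: 11.85
position: [561.5, 109.5, 50.4]
eef_rot: [-0.255, 0.654, 0.667, 0.251]
wrist_force: [0.4, -5.9, 5.0]
gripper_width: 0.256
grip_force: 8.0
```

drive_tool:
  series:
    - [0.15, 0, 0.0008, 0, 0, 0, 0]
    - [0.15, 0, 0.0015, 0, 0, 0, 0]

```text
time: 12.05
position: [561.5, 111.0, 50.5]
eef_rot: [-0.255, 0.654, 0.667, 0.251]
wrist_force: [0.1, -5.8, 5.2]
gripper_width: 0.256
grip_force: 8.0
```

drive_tool:
  series:
    - [0.15, 0, 0.0008, 0, 0, 0, 0]
    - [0.15, 0, 0.0015, 0, 0, 0, 0]

```text
time: 12.25
position: [561.5, 112.5, 50.5]
eef_rot: [-0.255, 0.654, 0.667, 0.251]
wrist_force: [-0.2, -5.8, 6.4]
gripper_width: 0.252
grip_force: 8.0
```

```bash
cat > chk.py <<'E'
from h import *
import sys
b=capture("scene");cv2.imwrite(f"pics/{sys.argv[1]}.png",b)
g=lambda i:roi((lambda h:(h[...,0]>17)&(h[...,0]<30)&(h[...,1]>110))(cv2.cvtColor(i,cv2.COLOR_BGR2HSV).astype(int)),353,312,34,26)
ys,xs=np.nonzero(g(b));print("gauge",len(xs),xs.mean().round(2),ys.mean().round(2))
r=cv2.imread("pics/scene6.png");T=r[304:322,355:374]
e=cv2.resize(b[296:340,345:390],None,fx=8,fy=8,interpolation=cv2.INTER_CUBIC);T=cv2.resize(T,None,fx=8,fy=8,interpolation=cv2.INTER_CUBIC)
_,v,_,l=cv2.minMaxLoc(cv2.matchTemplate(e,T,cv2.TM_CCOEFF_NORMED));d=np.array(l)/8-[10,8]
p=proj("scene",[[560,200,66],[559.8,210,66]]);k=(p[1]-p[0])/10
print("block shift px",d,"mm since scene6",(d@k/(k@k)).round(2),round(v,3));s=observe();print(s["time"],s["position"].round(1),s["wrist_force"].round(1))
E
python3 chk.py scene7
```

```text
gauge 266 368.73 325.25
block shift px [1. 1.] mm since scene6 4.52 0.947
12.3 [561.5 112.6  50.4] [ 0.1 -5.1  5.8]
```

drive_tool:
  series:
    - [0.15, 0, 0.0008, 0, 0, 0, 0]
    - [0.15, 0, 0.0015, 0, 0, 0, 0]

```text
time: 12.5
position: [561.5, 112.9, 50.3]
eef_rot: [-0.254, 0.654, 0.667, 0.25]
wrist_force: [-0.9, -9.2, 6.3]
gripper_width: 0.257
grip_force: 8.0
```

drive_tool:
  series:
    - [0.15, 0, 0.0008, 0, 0, 0, 0]
    - [0.15, 0, 0.0015, 0, 0, 0, 0]

```text
time: 12.7
position: [561.5, 114.0, 50.0]
eef_rot: [-0.254, 0.654, 0.667, 0.25]
wrist_force: [-0.6, -10.3, 5.7]
gripper_width: 0.254
grip_force: 8.0
```

```bash
python3 chk.py scene8
```

```text
gauge 268 368.81 325.2
block shift px [1. 1.] mm since scene6 4.52 0.948
12.75 [561.5 114.   50. ] [-1.3 -9.4  5.4]
```

Contact: the push rose from 5 to 10 N, the block stopped, and the bar has not moved. Opening the fingers and withdrawing along the tool axis.

drive_tool:
  series:
    - [0.45, 0, -0.001, 0, 0, 0, 0]
    - [0.45, 0, -0.001, 0, 0, 0, 0]
    - [0.45, 0, -0.001, 0, 0, 0, 0]
    - [0.45, 0, -0.001, 0, 0, 0, 0]
    - [0.45, 0, -0.014, 0.013, 0, 0, 0]
    - [0.45, 0, -0.034, 0.033, 0, 0, 0]
    - [0.45, 0, -0.064, 0.063, 0, 0, 0]
    - [0.45, 0, -0.1, 0.1, 0, 0, 0]
    - [0.45, 0, -0.14, 0.13, 0, 0, 0]
    - [0.45, 0, -0.18, 0.15, 0, 0, 0]
    - [0.45, 0, -0.2, 0.15, 0, 0, 0]
    - [0.45, 0, -0.2, 0.15, 0, 0, 0]

```text
time: 13.95
position: [561.4, -86.3, 198.9]
eef_rot: [-0.255, 0.655, 0.665, 0.251]
wrist_force: [0.3, -0.3, -0.7]
gripper_width: 0.451
grip_force: 0.0
```

```bash
python3 chk.py scene9
python3 - <<'E'
from h import *
a=capture("top");b=cv2.imread("pics/scene9.png")
c=lambda i,x,y,w:cv2.resize(i[y:y+w,x:x+w],(390,390),interpolation=cv2.INTER_CUBIC)
cv2.imwrite("pics/m8.png",np.hstack([c(b,340,285,60),c(a,210,165,100)]))
E
```

```text
gauge 269 368.79 325.23
block shift px [1. 1.] mm since scene6 4.52 0.948
14.0 [560.9 -84.3 198.4] [0.4 1.  0.1]
```

View pics/m8.png

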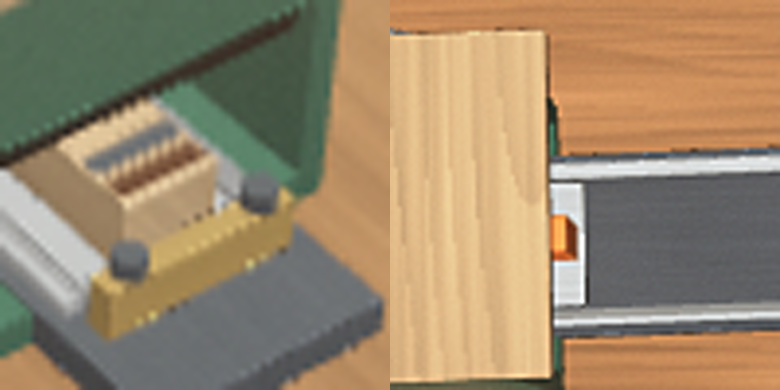

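The sled sits home and straight. Its tail edge is square at crop column 585, the block is unmoved since contact, and the bar is unmoved. The robot is clear.

```bash
python3 -c "
from cell import *
print(close_job())"
```

```text
the job is handed in; nothing more can be done
None
```

The orange-gripped sled is in the press with its nose against the gauge bar. It was released there; camera checks showed the bar unmoved, I touched nothing else on the bench, and the job was handed in at about 14 s of the 51 s allowed.

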